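# Lock the lens carrier and tuck its cover strip under the keeper flap

### The job

Push the white lens carrier fully home into the loading station, then swing the latch arm fully closed across its near face. Pick up the aluminium cover strip by its rib, lay it centred and square over the lenses and slide its far edge (the one farther from the rib) under the hinged keeper flap nearly to the rear stop, without lifting the flap and with the latch still shut. Finish while still holding the strip, pressing it down flat on the carrier with about 10 N, and leave the other things on the desk where they are.

Things in the scene. Friction and masses are not known exactly. Their poses are not given: they have to be found in the camera images.
- station: Loading station fixed to the desk: aluminium base plate 8 mm thick, 210 wide (y), from x -150 to +100 mm. Origin at desk level; x is the direction in which carrier and strip slide in (roughly away from the robot), z up. 'Station' numbers below are mm in this frame. Two low side rails stand outside the carrier, top z 24. Its upright rear stop has its face at x 72, z 8 to 38, below the flap.
- carrier (a joint): Slide of the white lens carrier, a block 150 (x) x 130 (y) mm, flat top at station z 30, underside z 9; its 8 black lenses rise 1 mm but are look only. Value in m: 0 = fully home at its end stop (near face at station x -80), larger = pulled out to -x; starts 0.03 to 0.055. Takes about 2 N to push and stays where left.
- carrier_push (a point): Centre of the carrier's near upright face (130 wide, z 9 to 30), moves with the carrier. Push here in station +x; the base plate's top under it is at z = 8.
- latch (a joint): Vertical hinge of the latch arm, rad: 0 = closed, arm along station +y across the near face of the home carrier (hard stop); 1.6 = open, arm pointing to station -x (positive is counter-clockwise from above). Starts 1.5 to 1.9. Stays where left; about 1 N at the post turns it.
- latch_post (a point): On the upright round black post, 12 mm in diameter, at the free end of the latch arm, 65 mm from the hinge axis. The arm's top is at z 27; the post stands from z 27 to 64, this point is at z 49. Keep fingertips above z 31 when gripping it, to clear the carrier's top.
- latch_pivot (a point): On the latch's hinge axis: station x -89, y -85, z 49 mm. At latch angle q the post is at pivot + 65 mm x (-sin q, cos q) in station x, y.
- flap (a joint): Hinge of the steel keeper flap over the carrier's far end, rad: 0 = lying on its stop, kept there by its weight and a light spring; positive = lifted. Lifted means over 0.12.
- flap_lip (a point): Middle of the flap's front lower edge: station x 45, z 39 mm (its underside, 9 above the carrier's top). The flap is 140 wide in y, 3 thick, hinged along y at x 86. Ahead of this edge a short lip flares upward to x 37, z 45.
- strip_grip (a point): Centre of the rib of the loose cover strip, 21 mm above its underside. Aluminium plate 90 (x) x 120 (y) x 4 mm, 0.14 kg, with an upright black rib 15 mm nearer its near edge, 44 long (x), 12 thick (y), from 4 to 38 above the underside: grip it across the 12 mm. Axes: x along the rib to the far edge that goes under the flap, z up. Starts flat on the desk left or right of the station.
- strip_edge (a point): Middle of the strip's far edge (the one to tuck), half-way through its thickness: 60 mm in strip +x from the rib's centre, 2 mm above the underside. Tucked and flat it lies at station z 32, x 60 to 72 mm.
- cap_tray: Bystander: grey open tray of black caps, 100 x 130 x 22 mm, origin under its centre. Leave alone.
- cleaner: Bystander: white bottle, 48 mm in diameter, 110 tall, origin under its centre. Leave alone.
- barrel: Bystander: black stepped lens barrel, 52 mm in diameter, 50 tall, origin under its centre. Leave alone.
Things that resemble listed ones, but are neither listed nor needed, are in the scene too. What is shaped like the part that bears strip_grip but blue, pink or purple is not meant.

How it is judged:
By the outcome, as a careful person would: the job done as asked, in the order asked, and still so for the second after the job is handed in, while the arm keeps its last pose, push and grip.
It also fails if it takes over 64 s, if anything falls off the work surface, if the arm or the gripper's body presses on something with over 40 N, if the wrist force passes 120 N, or if a joint passes its speed limit or range.

### The arm

A 7-joint arm with a two-finger parallel gripper is mounted at the origin on the work surface. World frame = base frame: x ahead of the robot, y to its left, z up, the work surface at z = 0. Lengths are in m, angles in rad, forces in N, time in s.
With the tool pointing down it reaches from about 0.4 to 0.85 m from the base axis. Payload 10.4 kg.
Tool frame: the origin (TCP) lies at the very end of the fingers, on their centre line; the grasp point (between the pads) lies 19 mm behind it; z points along the fingers, y is the direction in which the jaws open and shut (so a half turn about z gives the same grasp; the last joint's range is limited). The gripper opens to 87 mm and grips with 3 to 60 N. Pads are 19 mm wide; open, the fingers measure 117 mm over their backs; the gripper's body (75 mm by 190 mm) begins 51 mm behind the grasp point.
Start: joints at [1.29, 0.332, -0.065, 1.46, 0.022, 1.35, -0.088], TCP at [0.159, -0.604, 0.223] pointing down, gripper open.
Joint ranges: [-2.6, 2.6], [-0.5, 2.12], [-1.47, 1.34], [0.16, 2.42], [-1.27, 4.41], [0.06, 2.06], [-2.6, 2.6]. Speed limits (rad/s): [2.22, 2.22, 2.79, 2.79, 3.14, 3.14, 3.14].

### API

Orientations are given as a unit quaternion [x, y, z, w].
In Python, from bench import read_state, imaging, r gives the robot as it stands. The module is installed in compiled form; this text tells all that it offers.
- The arm moves only by the tool move_arm, never from a script. Its argument "series" is a list of rows, each a list of 4 numbers: the shift along the tool's x, y, z in m, then the turn about the tool's z in rad. In form: [[x, y, z, roll], ...]. A call has 1 to 20 rows; each row is the pose to reach, as a shift and turn from the pose commanded when the call began, along the tool's axes at that moment; what a row does not reach only later rows make up. A row lasts 1/10 s, in which the tool goes at most 50 mm and 8.59 degrees, less where a joint would pass 70% of its speed; a pose out of reach is approached as far as the arm can. A call with a gripper value outside its range is refused whole. "claw" is the gripper's target within -1 to 1 (fully open at 1, half-way at 0, shut at -1), set as the call begins (left out, the last holds). The fingers move at their own pace and stop on an object; "newtons" is the grip in N (left out, the last holds). Time passes only in rows, so rows that repeat a pose let the fingers close. It gives the time, the measured TCP pose, the force and the opening at its end, in the units of the state.
- read_state(): the state, without advancing time (a new reading comes with each control period).
- imaging.camera(name): name is "scene" or "top" or "wrist"; returns (picture, depth): 420x560x3 uint8, red, green, blue; 420x560 float32, m along the optical axis (not along the pixel's ray), 0 where there is no reading.
- imaging.get_calibration(name): a dict with "camera_matrix" (3x3 intrinsics, pixels), "R" (3x3) and "t" (3): a world point X has camera coordinates R X + t. Camera axes: x right, y down, z forward; pixel columns grow to the right and rows downward; lengths in m; the calibration is good to about 2 mm. The wrist camera is an equidistant fisheye: a pixel r from the principal point sees the ray r / f radians off the axis. A picture is of the moment at which its call begins: read the wrist's pose just before it. get_calibration takes no time and is no camera call; for the wrist camera it gives the pose at the moment of the call.
- r.close_job(): hands the job in, once; it reports no verdict.
The state is a dict: "time": time; "joint_positions": joint angles; "joint_vel": joint speeds; "joint_torque": joint torques, N m; "ee_pos": TCP position; "eef_rot": TCP orientation; "ft_force": force on the tool from outside, world axes, zero at the start; "torque": the same for the moment, N m; "width": finger opening in m.
Only numpy, scipy, OpenCV 4.12 (cv2) and the standard library are available. Lean on these libraries where they do the work, as an engineer would, in place of code of your own. Each camera call takes 0.05 s, during which the arm holds its last target.

## Working session

There is one attempt and no reset: what is moved stays moved. The work goes in short steps, Python scripts to look and compute and a tool call to move; the robot and the scene stay as the last step left them, time stands still between calls to the robot, and variables do not carry over. Pictures are saved under pics/ and viewed, and the job is handed in when it is done.

Besides the shell and the picture viewer there is one more tool, called as name([rows], argument=value, ...), one row to a line, values as JSON. move_arm: Moves the arm, as the interface text tells. Its arguments: {"type":"object","properties":{"series":{"type":"array","items":{"type":"array","items":{"type":"number"}}},"claw":{"type":"number"},"newtons":{"type":"number"}},"required":["series"]}

```bash
mkdir -p pics; python3 - <<'E'
from bench import read_state, imaging, r
import cv2,numpy as np
print(read_state())
for n in ["scene","top","wrist"]:
    c=imaging.get_calibration(n); print(n,c)
    p,d=imaging.camera(n); cv2.imwrite(f"pics/{n}0.png",p[:,:,::-1]); np.savez(f"pics/{n}0.npz",p=p,d=d,K=c["camera_matrix"],R=c["R"],t=c["t"])
E
```

```text
{'time': 0.0, 'joint_positions': array([ 1.29039931,  0.33286417, -0.06469932,  1.46094067,  0.02160101,
        1.3498889 , -0.08849566]), 'joint_vel': array([ 2.65380633e-03, -5.28719823e-04,  5.29959962e-05,  6.90487553e-04,
       -2.58591763e-04,  4.40564020e-04, -4.99941429e-05]), 'joint_torque': array([-5.46056926e-04, -6.23254108e+01,  2.42479640e-02, -3.89890158e+01,
       -6.14098390e-02,  3.98273289e-02,  1.26004902e-04]), 'ee_pos': array([ 0.15924024, -0.60397662,  0.22175905]), 'eef_rot': array([ 9.91702238e-01,  1.28554180e-01, -1.23103986e-04, -6.91914243e-04]), 'ft_force': array([0.41133562, 0.65008541, 0.67412377]), 'torque': array([ 0.04144511, -0.06551158, -0.02111243]), 'width': 0.08709131995427317}
scene {'camera_matrix': array([[474.68585661,   0.        , 271.42219288],
       [  0.        , 474.68585661, 208.80696909],
       [  0.        ,   0.        ,   1.        ]]), 'R': array([[ 0.28372884,  0.95887831, -0.0070952 ],
       [ 0.69769081, -0.21150903, -0.68446436],
       [-0.65781873,  0.18925202, -0.72901179]]), 't': array([-0.05498642, -0.31336647,  1.95134666])}
top {'camera_matrix': array([[463.19243599,   0.        , 271.23298255],
       [  0.        , 463.19243599, 209.08821763],
       [  0.        ,   0.        ,   1.        ]]), 'R': array([[ 0.01223515, -0.99977997,  0.01703843],
       [-0.9915287 , -0.01433422, -0.12909439],
       [ 0.12931022, -0.0153146 , -0.99148592]]), 't': array([-0.09249513,  0.4672473 ,  1.45221674])}
wrist {'camera_matrix': array([[325.1922621 ,   0.        , 280.59172436],
       [  0.        , 325.1922621 , 212.02817309],
       [  0.        ,   0.        ,   1.        ]]), 'R': array([[ 0.25520708, -0.96688563, -0.00123368],
       [-0.93409901, -0.24688218,  0.25789191],
       [-0.24965656, -0.06466346, -0.96617299]]), 't': array([-0.62463848, -0.03111008,  0.38973592])}
```

View pics/top0.png

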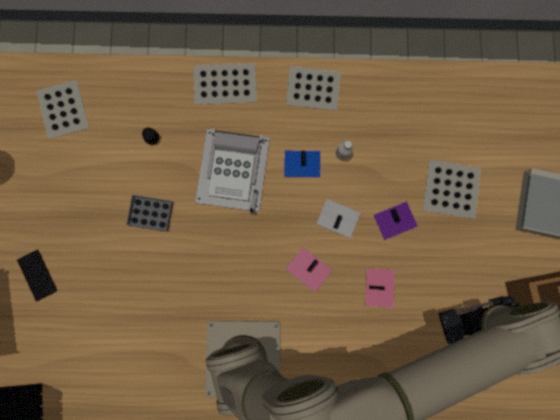

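View pics/scene0.png

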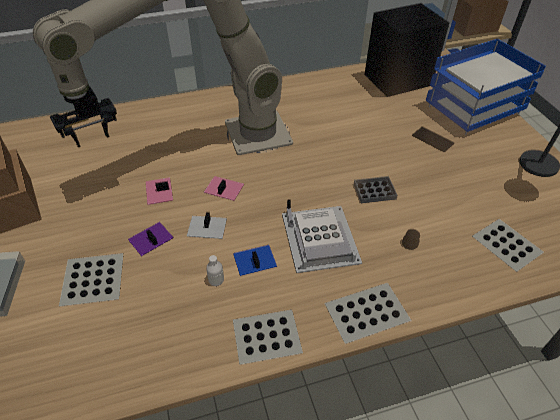

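View pics/wrist0.png

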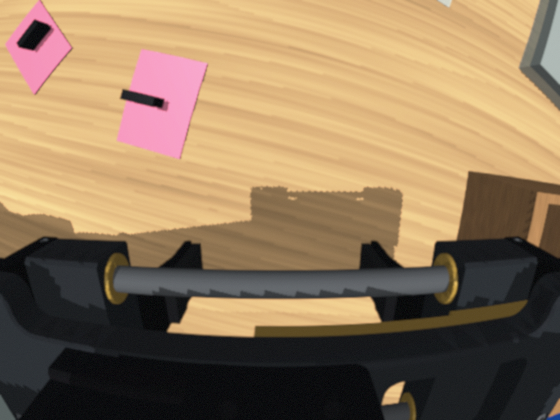

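```bash
python3 - <<'E'
import cv2,numpy as np
p=cv2.imread("pics/top0.png"); c=p[115:250,180:370]; cv2.imwrite("pics/top0z.png",cv2.resize(c,None,fx=4.2,fy=4.2,interpolation=cv2.INTER_CUBIC))
p=cv2.imread("pics/scene0.png"); c=p[180:280,180:370]; cv2.imwrite("pics/scene0z.png",cv2.resize(c,None,fx=4.2,fy=4.2,interpolation=cv2.INTER_CUBIC))
E
```

```text
(no output)
```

View pics/top0z.png

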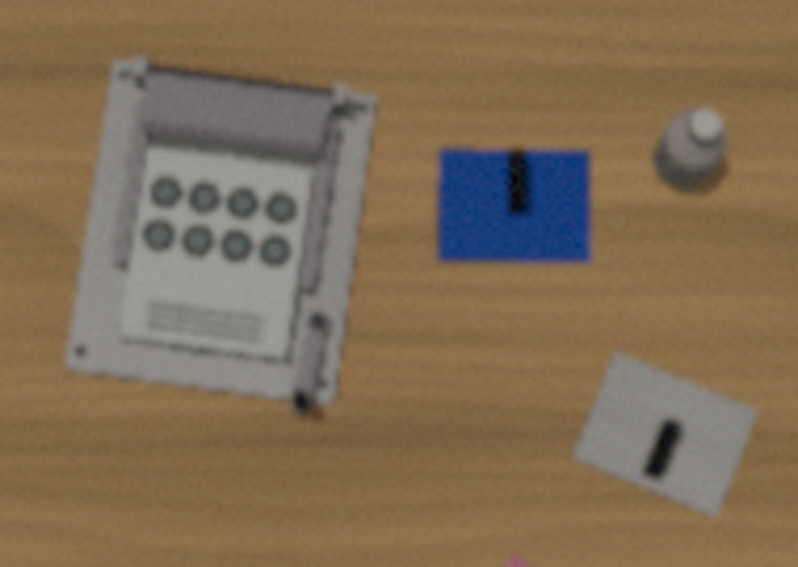

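View pics/scene0z.png

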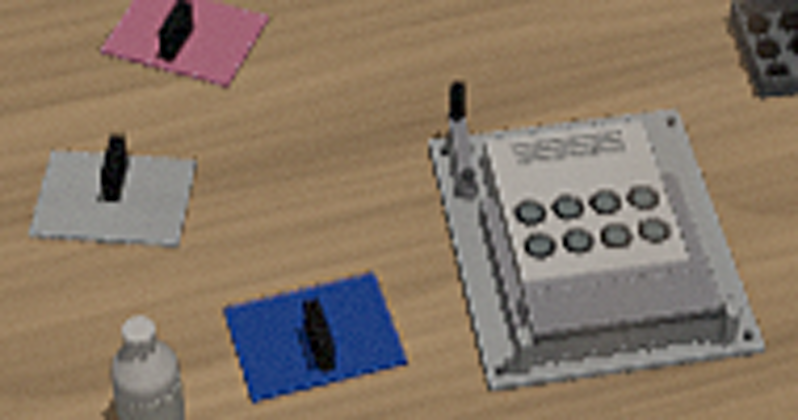

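```bash
cat > h.py <<'E'
import numpy as np,cv2
from scipy.spatial.transform import Rotation as Ro
def ray(c,u,v,fish=False):
    K=np.asarray(c["camera_matrix"] if "camera_matrix" in c else c["K"]);R=np.asarray(c["R"]);t=np.asarray(c["t"])
    x=(u-K[0,2])/K[0,0];y=(v-K[1,2])/K[1,1]
    if fish:
        th=np.hypot(x,y); s=np.sin(th)/max(th,1e-9); d=np.array([x*s,y*s,np.cos(th)])
    else: d=np.array([x,y,1.])
    return -R.T@t, R.T@d
def onz(c,u,v,z,fish=False):
    o,d=ray(c,u,v,fish); return o+d*(z-o[2])/d[2]
def proj(c,X,fish=False):
    K=np.asarray(c["camera_matrix"] if "camera_matrix" in c else c["K"]);q=np.asarray(c["R"])@X+np.asarray(c["t"])
    if fish:
        rr=np.hypot(q[0],q[1]);th=np.arctan2(rr,q[2]);x,y=q[:2]/max(rr,1e-9)*th
    else: x,y=q[:2]/q[2]
    return np.array([K[0,0]*x+K[0,2],K[1,1]*y+K[1,2]])
E
python3 - <<'E'
from h import *
c=np.load("pics/top0.npz")
z=lambda u,v:(180+u/4.2-.4,115+v/4.2-.4)
P=[onz(c,*z(*q),.008) for q in [(113,60),(376,96),(337,403),(66,370)]]
for p in P: print(p)
print(np.linalg.norm(np.diff(np.array(P+P[:1]),axis=0),axis=1))
X=(P[0]+P[1]-P[2]-P[3]);Y=P[0]+P[3]-P[1]-P[2];print(np.arctan2(X[1],X[0]),np.arctan2(-Y[0],Y[1]))
yaw=np.arctan2(X[1],X[0]); cen=sum(P)/4; o=cen+0.025*np.array([np.cos(yaw),np.sin(yaw),0]);print("station",o,yaw)
Q=[onz(c,*z(*q),.004) for q in [(618,353),(758,410),(718,516),(575,457)]]
print(np.linalg.norm(np.diff(np.array(Q+Q[:1]),axis=0),axis=1))
X=(Q[0]+Q[1]-Q[2]-Q[3]);Y=Q[0]+Q[3]-Q[1]-Q[2];print("strip",sum(Q)/4,np.arctan2(X[1],X[0]),np.arctan2(-Y[0],Y[1]))
print(onz(c,*z(663,448),.038))
print("post",onz(c,*z(302,400),.064))
E
```

```text
[0.73679907 0.1315473  0.008     ]
[ 0.71109262 -0.07667469  0.008     ]
[ 0.46611628 -0.04963476  0.008     ]
[0.4888298  0.16033815 0.008     ]
[0.20980281 0.24646413 0.21119784 0.24963508]
-0.11277891030167869 -0.11526999484785354
station [0.62555062 0.0385805  0.008     ] -0.11277891030167869
[0.11732283 0.08895705 0.11917461 0.08863   ]
strip [ 0.44623485 -0.30630395  0.004     ] -0.3789657182519329 -0.37902567841571655
[ 0.43148296 -0.29750402  0.038     ]
post [ 0.46088918 -0.02406693  0.064     ]
```

```bash
cat >> h.py <<'E'
def plan(goal,yaw=None,s=None):
    from bench import read_state
    s=s or read_state(); R=Ro.from_quat(s["eef_rot"]).as_matrix()
    cy=np.arctan2(R[1,0],R[0,0]); d=R.T@(np.array(goal)-s["ee_pos"])
    roll=0 if yaw is None else -((yaw-cy+np.pi)%(2*np.pi)-np.pi)
    print("t",round(s["time"],2),"pos",s["ee_pos"].round(4),"yaw",round(cy,4),"F",s["ft_force"].round(1),"w",round(s["width"],4),"tilt",R[:,2].round(4))
    print("shift",d.round(4),"roll",round(roll,4),"rows>=",max(np.linalg.norm(d)/.05,abs(roll)/.15))
E
python3 -c "
from h import *
plan([.39,-.31,.2],-.379)"
```

```text
t 0.15 pos [ 0.1592 -0.6041  0.2219] yaw 0.2578 F [0.8 0.3 0. ] w 0.0869 tilt [-3.e-04  1.e-03 -1.e+00]
shift [ 0.2981 -0.2255  0.0222] roll 0.6368 rows>= 7.489054163042399
```

move_arm([
  [0.035,-0.027,0.003,0.08],
  [0.07,-0.054,0.006,0.16],
  [0.108,-0.082,0.008,0.24],
  [0.146,-0.11,0.011,0.32],
  [0.184,-0.138,0.014,0.4],
  [0.222,-0.166,0.017,0.48],
  [0.26,-0.196,0.02,0.56],
  [0.298,-0.225,0.022,0.637],
  [0.298,-0.225,0.022,0.637],
  [0.298,-0.225,0.022,0.637],
], claw=1)

```text
time: 1.15
ee_pos: [0.3905, -0.3101, 0.2005]
eef_rot: [0.982, -0.187, -0.0, 0.0]
ft_force: [-0.3, 0.0, -0.2]
width: 0.0869
```

```bash
cat > snap.py <<'E'
import sys
from bench import read_state, imaging
import cv2,numpy as np
n,tag=sys.argv[1:3]
s=read_state();c=imaging.get_calibration(n);p,d=imaging.camera(n)
cv2.imwrite(f"pics/{tag}.png",p[:,:,::-1]);np.savez(f"pics/{tag}.npz",p=p,d=d,K=c["camera_matrix"],R=c["R"],t=c["t"],ee=s["ee_pos"],q=s["eef_rot"])
print(s["time"],s["ee_pos"],s["ft_force"].round(2),s["width"],np.abs(s["joint_vel"]).max())
E
python3 snap.py wrist w1
```

```text
1.15 [ 0.39050014 -0.31011306  0.20045212] [-0.34  0.01 -0.21] 0.0869242915356949 0.04084977328759587
```

View pics/w1.png

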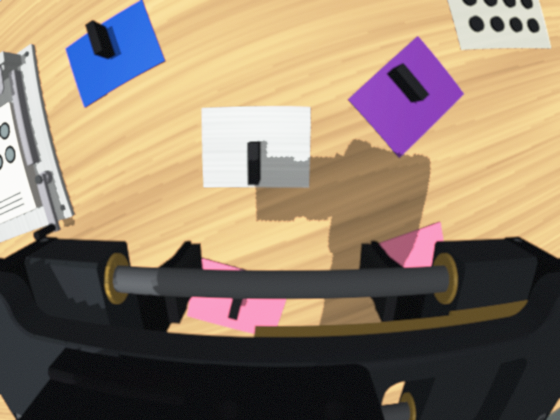

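The wrist view shows the grey strip at pixels (202–309, 107–187), with the rib base at about (254, 142–185). Its rib is at the near end, so the strip is facing the right way.

```bash
python3 - <<'E'
from h import *
c=np.load("pics/w1.npz")
Q=[onz(c,*q,.004,True) for q in [(202.5,107),(310,107),(309,187.5),(202,187.5)]]
Q=np.array(Q);print(Q.round(4)); print(np.linalg.norm(np.diff(np.vstack([Q,Q[:1]]),axis=0),axis=1))
X=(Q[0]+Q[1]-Q[2]-Q[3]);Y=Q[0]+Q[3]-Q[1]-Q[2];a=np.arctan2(X[1],X[0]);print("strip",Q.mean(0),a,np.arctan2(-Y[0],Y[1]),"rib",Q.mean(0)[:2]-.015*np.array([np.cos(a),np.sin(a)]))
for q in [(248,142),(260,142),(260,156),(248,156)]: print(onz(c,*q,.038,True).round(4))
plan([.40,.02,.28],-.113)
E
```

```text
[[ 0.5107 -0.2649  0.004 ]
 [ 0.4655 -0.3742  0.004 ]
 [ 0.382  -0.3412  0.004 ]
 [ 0.4272 -0.2282  0.004 ]]
[0.11834593 0.08976638 0.12165916 0.0912484 ]
strip [ 0.44635163 -0.30211685  0.004     ] -0.39527739767392495 -0.38597499450541584 rib [ 0.43250828 -0.29634088]
[ 0.4546 -0.3007  0.038 ]
[ 0.4501 -0.3117  0.038 ]
[ 0.437  -0.3065  0.038 ]
[ 0.4416 -0.2953  0.038 ]
t 1.2 pos [ 0.3897 -0.3113  0.2005] yaw -0.3785 F [ 0.3 -0.3 -0.1] w 0.0873 tilt [-5.e-04 -3.e-04 -1.e+00]
shift [-0.1129 -0.3116 -0.0797] roll -0.2655 rows>= 6.8176554988797164
```

move_arm([
  [-0.004,-0.044,-0.012,-0.04],
  [-0.008,-0.088,-0.024,-0.08],
  [-0.012,-0.132,-0.036,-0.12],
  [-0.016,-0.176,-0.048,-0.16],
  [-0.024,-0.22,-0.06,-0.2],
  [-0.034,-0.26,-0.07,-0.24],
  [-0.042,-0.3,-0.08,-0.266],
  [-0.043,-0.35,-0.08,-0.266],
  [-0.043,-0.35,-0.08,-0.266],
  [-0.043,-0.35,-0.08,-0.266],
], claw=-1, newtons=15)

```text
time: 2.2
ee_pos: [0.48, 0.0295, 0.2804]
eef_rot: [0.998, -0.056, -0.0, 0.0]
ft_force: [0.1, -1.4, 0.3]
width: 0.0147
```

```bash
python3 snap.py wrist w2;  python3 -c "
from h import *
plan([.48,.03,.28],-.113)"
```

```text
2.2 [0.47997749 0.02946398 0.2803729 ] [ 0.06 -1.44  0.27] 0.014706492281196254 0.036852611213627824
t 2.25 pos [0.4798 0.0284 0.2803] yaw -0.115 F [ 0.2 -0.3 -0.7] w 0.0107 tilt [-7.e-04 -4.e-04 -1.e+00]
shift [ 0.     -0.0016  0.0003] roll -0.002 rows>= 0.032911998802581506
```

View pics/w2.png

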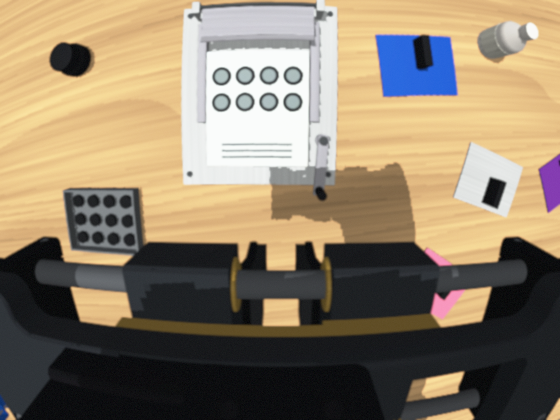

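```bash
python3 - <<'E'
import cv2
p=cv2.imread("pics/w2.png")[0:215,160:360]; cv2.imwrite("pics/w2z.png",cv2.resize(p,None,fx=2.75,fy=2.75,interpolation=cv2.INTER_CUBIC))
E
```

```text
(no output)
```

View pics/w2z.png

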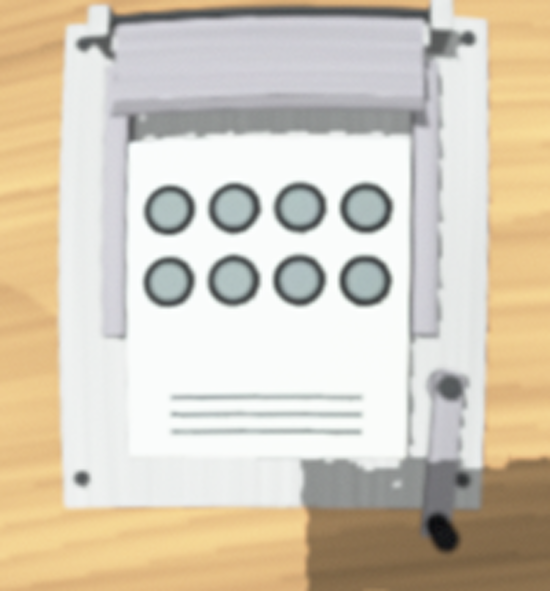

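```bash
python3 - <<'E'
from h import *
c=np.load("pics/w2.npz")
z=lambda u,v:(160+(u+.5)/2.75-.5,(v+.5)/2.75-.5)
Q=np.array([onz(c,*z(*q),.008,True) for q in [(66,25),(486,18),(481,507),(64,506)]])
print(Q.round(4),np.linalg.norm(np.diff(np.vstack([Q,Q[:1]]),axis=0),axis=1))
X=(Q[0]+Q[1]-Q[2]-Q[3]);Y=Q[0]+Q[3]-Q[1]-Q[2];a=np.arctan2(X[1],X[0]);print(a,np.arctan2(-Y[0],Y[1]))
# anchor mean
cen=Q.mean(0)[:2];e=np.array([np.cos(a),np.sin(a)]);o=cen+.025*e;print("station",o,a)
f=np.array([-e[1],e[0]])
def st(P): d=P[:2]-o;return np.round([d@e*1000,d@f*1000],1)
for n,q,h in [("nearL",(128,456),.03),("nearR",(408,459),.03),("L farR",(408,133),.03),("pivot",(450,387),.031),("posttop",(444,542),.064),("flapL",(112,108),.045),("flapR",(424,108),.045),("railL",(104,335),.024),("railR",(437,335),.024),("bl",(64,506),.008),("br",(481,507),.008),("tl",(66,25),.008),("tr",(486,18),.008)]:
  P=onz(c,*z(*q),h,True);print(n,P.round(4),st(P))
E
```

```text
[[ 0.7384  0.1346  0.008 ]
 [ 0.7129 -0.0731  0.008 ]
 [ 0.4659 -0.0434  0.008 ]
 [ 0.4909  0.1651  0.008 ]] [0.20925586 0.24871187 0.21007225 0.24933297]
-0.1212887371528722 -0.12072679828557908
station [0.62683827 0.04276427] -0.1212887371528722
nearL [0.5135 0.1223 0.03  ] [-122.1   65.3]
nearR [ 0.4964 -0.0078  0.03  ] [-123.3  -66. ]
L farR [ 0.6485 -0.0245  0.03  ] [ 29.6 -64.1]
pivot [ 0.5279 -0.0305  0.031 ] [-89.3 -84.6]
posttop [ 0.4631 -0.0176  0.064 ] [-155.3  -79.7]
flapL [0.6755 0.1067 0.045 ] [40.6 69.4]
flapR [ 0.6562 -0.0313  0.045 ] [ 38.1 -70. ]
railL [0.5721 0.1273 0.024 ] [-64.6  77.3]
railR [ 0.5525 -0.0277  0.024 ] [-65.3 -79. ]
bl [0.4909 0.1651 0.008 ] [-149.7  105. ]
br [ 0.4659 -0.0434  0.008 ] [-149.3 -105. ]
tl [0.7384 0.1346 0.008 ] [ 99.6 104.6]
tr [ 0.7129 -0.0731  0.008 ] [  99.4 -104.6]
```

```bash
cat >> h.py <<'E'
O=np.array([.62684,.04276]);A=-.1212;E_=np.array([np.cos(A),np.sin(A)]);F_=np.array([-E_[1],E_[0]])
def W(x,y,z): return [*(O+x/1000*E_+y/1000*F_),z/1000]
def S(P): d=np.array(P[:2])-O; return np.round([d@E_*1000,d@F_*1000,P[2]*1000],1)
E
python3 -c "
from h import *
plan(W(-145,0,18),A)"
```

```text
t 2.25 pos [0.4798 0.0284 0.2803] yaw -0.115 F [ 0.2 -0.3 -0.7] w 0.0107 tilt [-7.e-04 -4.e-04 -1.e+00]
shift [-0.0004 -0.0322  0.2622] roll 0.0062 rows>= 5.28408358285359
```

move_arm([
  [0,-0.016,0.045,0.006],
  [0,-0.032,0.09,0.006],
  [0,-0.032,0.138,0.006],
  [0,-0.032,0.186,0.006],
  [0,-0.032,0.225,0.006],
  [0,-0.032,0.25,0.006],
  [0,-0.032,0.262,0.006],
  [0,-0.032,0.262,0.006],
])

```text
time: 3.05
ee_pos: [0.4826, 0.0603, 0.0174]
eef_rot: [0.998, -0.061, -0.001, 0.0]
ft_force: [0.9, -0.5, 0.5]
width: 0.0004
```

move_arm([
  [0.008,0,0,0],
  [0.015,0,0,0],
  [0.022,0,0,0],
  [0.029,0,0,0],
  [0.036,0,0,0],
  [0.042,0,0,0],
  [0.047,0,0,0],
  [0.05,0,0,0],
  [0.052,0,0,0],
  [0.053,0,0,0],
  [0.053,0,0,0],
])

```text
time: 4.15
ee_pos: [0.5361, 0.0558, 0.0185]
eef_rot: [0.998, -0.059, 0.0, -0.0]
ft_force: [-0.5, -0.0, -0.6]
width: 0.0003
```

```bash
python3 -c "
from h import *
from bench import read_state
s=read_state();print(S(s['ee_pos']));plan(W(-90,0,18),A)"
```

```text
[-91.6   2.   18.5]
t 4.15 pos [0.5361 0.0558 0.0185] yaw -0.119 F [-0.5 -0.  -0.6] w 0.0003 tilt [ 2.e-04  0.e+00 -1.e+00]
shift [0.0016 0.002  0.0005] roll 0.0022 rows>= 0.05243944500141444
```

move_arm([
  [0.001,0,0,0],
  [0.002,0,0,0],
  [0.003,0,0,0],
  [0.003,0,0,0],
])

```text
time: 4.55
ee_pos: [0.5363, 0.0558, 0.018]
eef_rot: [0.998, -0.059, -0.003, 0.001]
ft_force: [-14.1, 0.1, 8.9]
width: 0.0002
```

move_arm([
  [-0.02,0,0,0],
  [-0.03,0.01,-0.04,0],
  [-0.045,0.04,-0.08,0],
  [-0.066,0.08,-0.1,0],
  [-0.066,0.083,-0.1,0],
  [-0.066,0.083,-0.1,0],
], claw=-0.1, newtons=10)

```text
time: 5.15
ee_pos: [0.464, -0.0208, 0.1194]
eef_rot: [0.998, -0.061, 0.001, 0.001]
ft_force: [-0.1, -0.3, 0.3]
width: 0.0365
```

```bash
python3 snap.py wrist w3;  python3 -c "
from h import *
from bench import read_state
print(S(read_state()['ee_pos']))
plan(W(-154,-80,36),A)"
```

```text
5.15 [ 0.46397283 -0.02078074  0.11936537] [-0.14 -0.26  0.27] 0.03648425548377138 0.045260413275664484
[-154.2  -81.4  118.7]
t 5.2 pos [ 0.464  -0.0194  0.1187] yaw -0.1201 F [-0.3 -0.1 -0.5] w 0.0371 tilt [ 1.3e-03 -6.0e-04 -1.0e+00]
shift [ 0.0001 -0.0014  0.0827] roll 0.0011 rows>= 1.6545680572010824
```

View pics/w3.png

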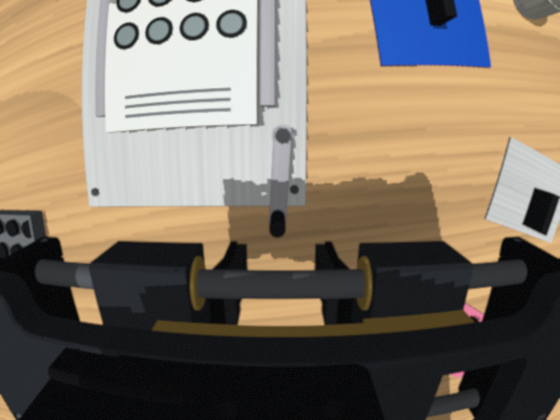

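```bash
python3 - <<'E'
from h import *
c=np.load("pics/w3.npz")
for n,q,h in [("posttop",(278.5,215),.064),("pivot",(283,134),.031),("nearL",(107,131),.03),("nearR",(257,125),.03),("bl",(89,205),.008),("br",(306,206),.008)]:
  print(n,S(onz(c,*q,h,True)))
E
```

```text
posttop [-143.3  -81.5   64. ]
pivot [-88.3 -84.9  31. ]
nearL [-79.3  63.4  30. ]
nearR [-81.3 -65.   30. ]
bl [-148.6  104.6    8. ]
br [-150.6 -105.1    8. ]
```

```bash
python3 - <<'E'
from h import *
import cv2
c=np.load("pics/w3.npz")
for q in [(277,226),(277,229)]: print(S(onz(c,*q,.064,True)))
print(S(onz(c,279,213,.027,True)))
p=cv2.imread("pics/w3.png")[110:260,200:360]; cv2.imwrite("pics/w3z.png",cv2.resize(p,None,fx=4,fy=4,interpolation=cv2.INTER_CUBIC))
E
```

```text
[-151.3  -80.4   64. ]
[-153.5  -80.4   64. ]
[-151.8  -81.7   27. ]
```

View pics/w3z.png

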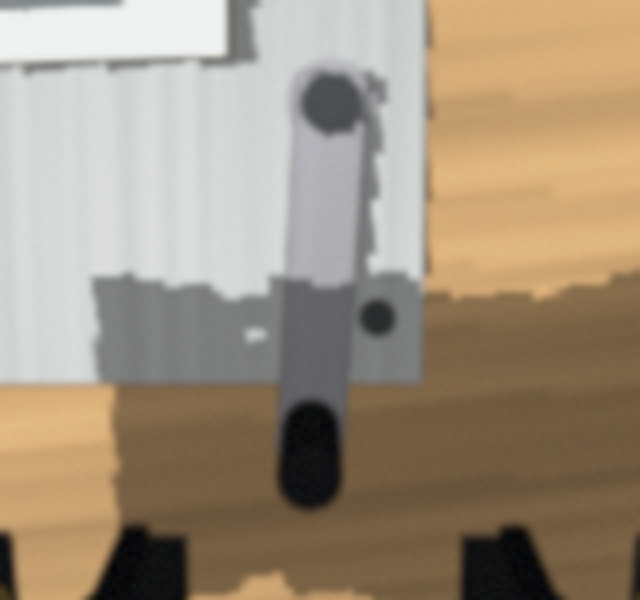

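move_arm([
  [0,0,0.04,0],
  [0,0,0.07,0],
  [0,0,0.082,0],
  [0,0,0.082,0],
])

```text
time: 5.6
ee_pos: [0.4626, -0.0178, 0.0349]
eef_rot: [0.998, -0.059, -0.002, -0.001]
ft_force: [-0.3, -0.2, 0.7]
width: 0.0391
```

move_arm([
  [0,0,0,0],
  [0,0,0,0],
  [0,0,0,0],
  [0,0,0,0],
  [0,0,0,0],
], claw=-1, newtons=10)

```text
time: 6.1
ee_pos: [0.464, -0.0193, 0.0371]
eef_rot: [0.998, -0.06, 0.001, 0.0]
ft_force: [-0.6, 0.5, 4.0]
width: 0.0116
```

```bash
python3 - <<'E'
from h import *
from bench import read_state
s=read_state();p=S(s['ee_pos']);print(p,s['ft_force'].round(1),s['width'])
q0=np.arctan2(89+p[0],-85-p[1]) if 0 else np.arctan2(-(p[0]+89),p[1]+85);print(q0,np.hypot(p[0]+89,p[1]+85))
for q in np.linspace(q0,0,15)[1:]:
    x,y=-89-65*np.sin(q),-85+65*np.cos(q); print([round((x-p[0])/1000,3),round(-(y-p[1])/1000,3),0,0],end=", ")
E
```

```text
[-154.1  -81.3   37.1] [-0.6  0.5  4. ] 0.01162618831188606
1.5140217694982692 65.2050611532571
[np.float64(0.001), np.float64(-0.007), 0, 0], [np.float64(0.003), np.float64(-0.014), 0, 0], [np.float64(0.005), np.float64(-0.02), 0, 0], [np.float64(0.008), np.float64(-0.027), 0, 0], [np.float64(0.011), np.float64(-0.033), 0, 0], [np.float64(0.016), np.float64(-0.038), 0, 0], [np.float64(0.02), np.float64(-0.044), 0, 0], [np.float64(0.026), np.float64(-0.048), 0, 0], [np.float64(0.032), np.float64(-0.052), 0, 0], [np.float64(0.038), np.float64(-0.055), 0, 0], [np.float64(0.044), np.float64(-0.058), 0, 0], [np.float64(0.051), np.float64(-0.06), 0, 0], [np.float64(0.058), np.float64(-0.061), 0, 0], [np.float64(0.065), np.float64(-0.061), 0, 0],
```

move_arm([
  [0.001,-0.007,0,0],
  [0.003,-0.014,0,0],
  [0.005,-0.02,0,0],
  [0.008,-0.027,0,0],
  [0.011,-0.033,0,0],
  [0.016,-0.038,0,0],
  [0.02,-0.044,0,0],
  [0.026,-0.048,0,0],
  [0.032,-0.052,0,0],
  [0.038,-0.055,0,0],
  [0.044,-0.058,0,0],
  [0.051,-0.06,0,0],
  [0.058,-0.061,0,0],
  [0.063,-0.061,0,0],
  [0.065,-0.061,0,0],
  [0.066,-0.061,0,0],
  [0.066,-0.061,0,0],
])

```text
time: 7.8
ee_pos: [0.5364, 0.034, 0.0364]
eef_rot: [0.998, -0.059, 0.0, -0.0]
ft_force: [0.8, 2.8, -3.1]
width: 0.0116
```

```bash
python3 - <<'E'
from h import *
from bench import read_state
s=read_state();p=S(s['ee_pos']);print(p,s['ft_force'].round(1),s['width'])
E
```

```text
[-88.7 -19.6  36.4] [ 0.8  2.8 -3.1] 0.011620090328622705
```

move_arm([
  [0.001,0,0,0],
  [0.002,0,0,0],
  [0.003,0,0,0],
  [0.003,0,0,0],
])

```text
time: 8.2
ee_pos: [0.5385, 0.0338, 0.0364]
eef_rot: [0.998, -0.059, -0.001, -0.0]
ft_force: [-5.0, 4.2, 0.3]
width: 0.0116
```

```bash
python3 - <<'E'
from h import *
from bench import read_state
s=read_state();p=S(s['ee_pos']);print(p,s['ft_force'].round(1),s['width'])
E
```

```text
[-86.6 -19.6  36.4] [-5.   4.2  0.3] 0.01164432826453641
```

move_arm([
  [0.002,0,0,0],
  [0.002,0,0,0],
  [0.002,0,-0.04,0],
  [0.002,0,-0.08,0],
  [-0.03,0,-0.1,0],
  [-0.04,0,-0.1,0],
  [-0.04,0,-0.1,0],
], claw=0)

```text
time: 8.9
ee_pos: [0.4992, 0.0372, 0.1368]
eef_rot: [0.998, -0.06, 0.001, 0.001]
ft_force: [-0.3, -1.0, -0.1]
width: 0.0429
```

```bash
python3 snap.py wrist w4;  python3 -c "
from h import *
from bench import read_state
print(S(read_state()['ee_pos']))"
```

```text
8.9 [0.49915974 0.03722409 0.13677102] [-0.3 -1.  -0.1] 0.042937062908912506 0.05690397202774534
[-125.6  -21.1  136.2]
```

View pics/w4.png

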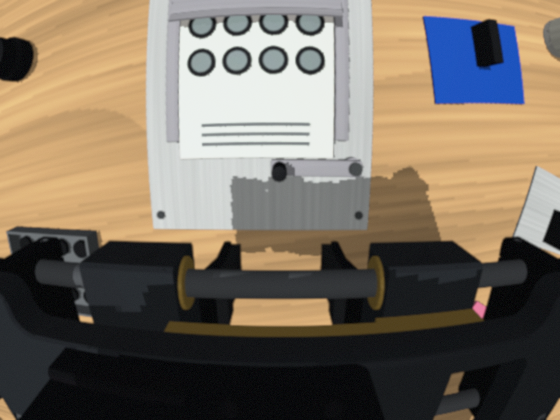

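```bash
python3 - <<'E'
import cv2
p=cv2.imread("pics/w4.png")[130:235,250:390]; cv2.imwrite("pics/w4z.png",cv2.resize(p,None,fx=5,fy=5,interpolation=cv2.INTER_CUBIC))
E
```

```text
(no output)
```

View pics/w4z.png

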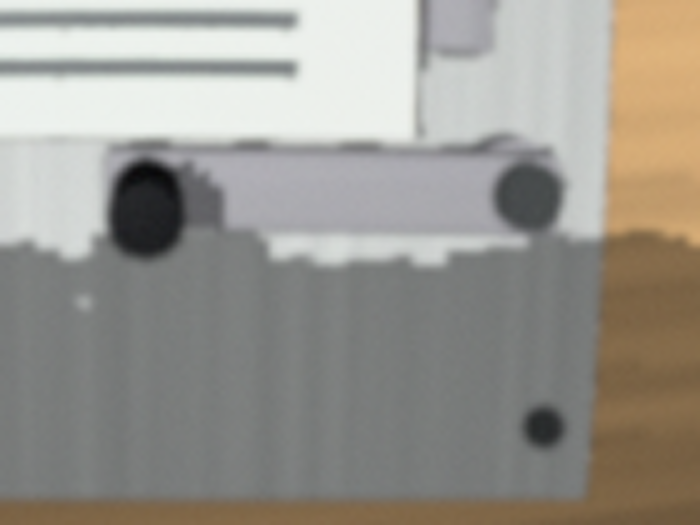

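```bash
python3 - <<'E'
from h import *
c=np.load("pics/w4.npz")
z=lambda u,v:(250+(u+.5)/5-.5,130+(v+.5)/5-.5)
for n,q,h in [("edgeL",(180,150),.027),("edgeR",(460,150),.027),("botL",(280,233),.027),("botR",(470,235),.027),("posttop",(147,220),.064),("pivot",(528,197),.031),("carR",(415,138),.03),("carL",(5,138),.03)]:
  print(n,S(onz(c,*z(*q),h,True)))
plan([.4325,-.298,.20],-.388)
E
```

```text
edgeL [-82.4 -25.3  27. ]
edgeR [-81.8 -72.8  27. ]
botL [-96.4 -42.3  27. ]
botR [-96.4 -75.   27. ]
posttop [-89.  -19.9  64. ]
pivot [-89.1 -84.   31. ]
carR [-79.6 -64.5  30. ]
carL [-80.    3.7  30. ]
t 8.95 pos [0.4996 0.037  0.1362] yaw -0.1199 F [0.8 0.6 0.1] w 0.0436 tilt [ 4.0e-04 -1.4e-03 -1.0e+00]
shift [-0.0265  0.3407 -0.0633] roll 0.2681 rows>= 6.9514195467604685
```

move_arm([
  [-0.002,0.04,-0.03,0.04],
  [-0.005,0.085,-0.05,0.08],
  [-0.008,0.13,-0.06,0.12],
  [-0.012,0.175,-0.06,0.16],
  [-0.016,0.22,-0.05,0.2],
  [-0.02,0.265,-0.03,0.24],
  [-0.024,0.31,0,0.268],
  [-0.026,0.34,0.016,0.268],
  [-0.026,0.34,0.016,0.268],
  [-0.026,0.34,0.016,0.268],
])

```text
time: 9.95
ee_pos: [0.4328, -0.2971, 0.1188]
eef_rot: [0.981, -0.193, -0.001, -0.001]
ft_force: [0.1, 0.9, 0.2]
width: 0.0437
```

```bash
python3 snap.py wrist w5; python3 -c "
from h import *
plan([.4325,-.298,.12],-.388)"
```

```text
9.95 [ 0.43284696 -0.29713773  0.1188094 ] [0.12 0.93 0.17] 0.04366488650909173 0.036243483000700474
t 10.0 pos [ 0.4337 -0.2963  0.1197] yaw -0.387 F [ 0.4  0.6 -1. ] w 0.0434 tilt [-9.0e-04  1.1e-03 -1.0e+00]
shift [-0.0005  0.002  -0.0003] roll 0.001 rows>= 0.04227313262033882
```

View pics/w5.png

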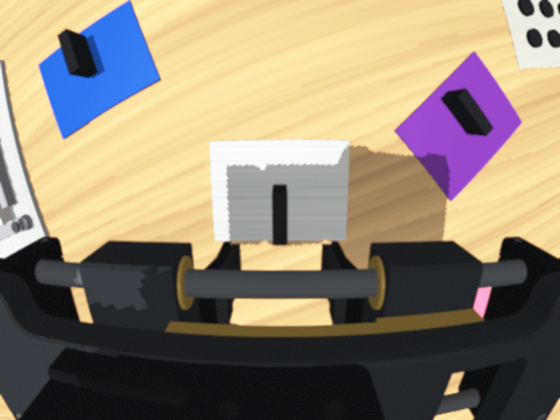

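```bash
python3 - <<'E'
from h import *
import cv2
c=np.load("pics/w5.npz")
Q=np.array([onz(c,*q,.004,True) for q in [(210,142),(349,141),(347,242),(214.5,241.5)]])
print(Q.round(4)); print(np.linalg.norm(np.diff(np.vstack([Q,Q[:1]]),axis=0),axis=1))
X=(Q[0]+Q[1]-Q[2]-Q[3]);Y=Q[0]+Q[3]-Q[1]-Q[2];a=np.arctan2(X[1],X[0]);print(a,np.arctan2(-Y[0],Y[1]))
m=(Q[0]+Q[1])/2-np.array([np.cos(a),np.sin(a),0])*.06;print("rib from far edge",m, "from all",Q.mean(0)-np.array([np.cos(a),np.sin(a),0])*.015)
for q in [(273,243),(287,243)]: print(onz(c,*q,.038,True))
p=cv2.imread("pics/w5.png")[130:260,200:360]; cv2.imwrite("pics/w5z.png",cv2.resize(p,None,fx=4.5,fy=4.5,interpolation=cv2.INTER_CUBIC))
E
```

```text
[[ 0.5102 -0.2633  0.004 ]
 [ 0.4658 -0.3739  0.004 ]
 [ 0.3801 -0.3414  0.004 ]
 [ 0.4267 -0.2289  0.004 ]]
[0.11918894 0.09159525 0.12175178 0.09027382]
-0.3761664033548972 -0.3873638772052782
rib from far edge [ 0.43217659 -0.29655099  0.004     ] from all [ 0.43174614 -0.29638098  0.004     ]
[ 0.41680046 -0.28398111  0.038     ]
[ 0.41258145 -0.29428932  0.038     ]
```

View pics/w5z.png

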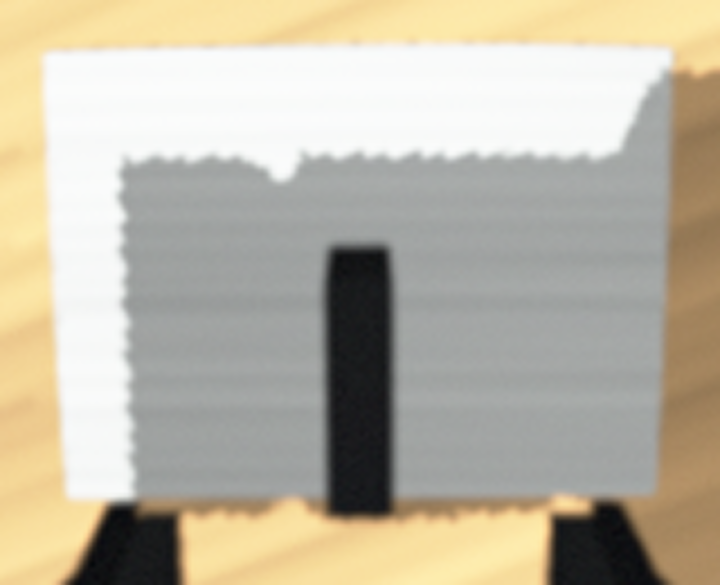

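move_arm([
  [-0.001,0,0.04,-0.004],
  [-0.001,0,0.075,-0.004],
  [-0.001,0,0.095,-0.004],
  [-0.001,0,0.106,-0.004],
  [-0.001,0,0.11,-0.004],
  [-0.001,0,0.11,-0.004],
])

```text
time: 10.6
ee_pos: [0.4332, -0.296, 0.0111]
eef_rot: [0.982, -0.19, 0.0, 0.0]
ft_force: [-1.2, -0.1, -0.3]
width: 0.0434
```

move_arm([
  [0,0,0,0],
  [0,0,0,0],
  [0,0,0,0],
  [0,0,0,0],
  [0,0,0,0],
  [0,0,0,0],
], claw=-1, newtons=45)

```text
time: 11.2
ee_pos: [0.4325, -0.2963, 0.0108]
eef_rot: [0.982, -0.19, 0.0, 0.0]
ft_force: [-1.0, 0.0, 2.4]
width: 0.0117
```

```bash
python3 -c "
from h import *
plan([.4325,-.298,.12],-.382)"
```

```text
t 11.2 pos [ 0.4325 -0.2963  0.0108] yaw -0.3833 F [-1.   0.   2.4] w 0.0117 tilt [ 2.e-04 -3.e-04 -1.e+00]
shift [ 0.0006  0.0016 -0.1092] roll -0.0013 rows>= 2.1845577965329737
```

move_arm([
  [0,0,-0.01,0],
  [0,0,-0.03,0],
  [0,0,-0.06,0],
  [0,0,-0.1,0],
  [0,0,-0.13,0],
  [0,0,-0.13,0],
  [0,0,-0.13,0],
])

```text
time: 11.9
ee_pos: [0.4325, -0.2963, 0.1411]
eef_rot: [0.982, -0.19, 0.0, 0.0]
ft_force: [-0.3, 0.4, -2.3]
width: 0.012
```

```bash
python3 -c "
from h import *
plan(W(-40,0,140),A)"; python3 snap.py wrist w6
```

```text
t 11.9 pos [ 0.4325 -0.2963  0.1411] yaw -0.3832 F [-0.3  0.4 -2.3] w 0.012 tilt [ 7.e-04 -8.e-04 -1.e+00]
shift [ 0.0149 -0.3767  0.0009] roll -0.262 rows>= 7.540809835277636
11.9 [ 0.43248393 -0.29626707  0.1410764 ] [-0.26  0.37 -2.31] 0.012016298840492783 0.031046486290389717
```

View pics/w6.png

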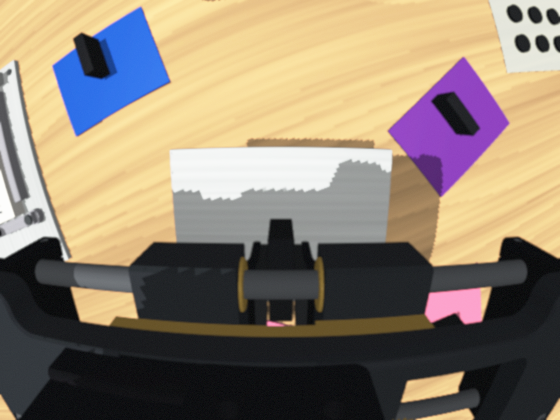

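```bash
python3 - <<'E'
from h import *
c=np.load("pics/w6.npz");R=Ro.from_quat(c["q"]).as_matrix()
for h in (.1343,):
  for q in [(170,150),(392,149.5),(281,148)]: print((R.T@(onz(c,*q,h,True)-c["ee"])).round(4))
E
```

```text
[ 0.0601 -0.0595  0.0068]
[0.0604 0.0599 0.0069]
[0.0599 0.0002 0.0068]
```

move_arm([
  [0.002,-0.04,0,-0.03],
  [0.004,-0.085,0,-0.06],
  [0.006,-0.13,0,-0.09],
  [0.008,-0.175,0,-0.12],
  [0.01,-0.22,0,-0.15],
  [0.012,-0.265,0,-0.18],
  [0.014,-0.31,0,-0.21],
  [0.015,-0.35,0,-0.24],
  [0.015,-0.37,0,-0.262],
  [0.015,-0.377,0.001,-0.262],
  [0.015,-0.377,0.001,-0.262],
  [0.015,-0.377,0.001,-0.262],
])

```text
time: 13.15
ee_pos: [0.5867, 0.0461, 0.1387]
eef_rot: [0.998, -0.062, -0.001, 0.001]
ft_force: [-0.4, 0.1, -2.1]
width: 0.0115
```

```bash
python3 snap.py wrist w7; python3 -c "
from h import *
plan(W(-40,0,50),A)"
```

```text
13.15 [0.58673342 0.04608818 0.13869066] [-0.38  0.1  -2.08] 0.011480181988400753 0.012353571372202062
t 13.2 pos [0.5869 0.0458 0.139 ] yaw -0.1237 F [ 0.8  0.6 -1.2] w 0.0116 tilt [-0.001  -0.0011 -1.    ]
shift [ 0.0001 -0.0019  0.089 ] roll -0.0025 rows>= 1.779966627879485
```

View pics/w7.png

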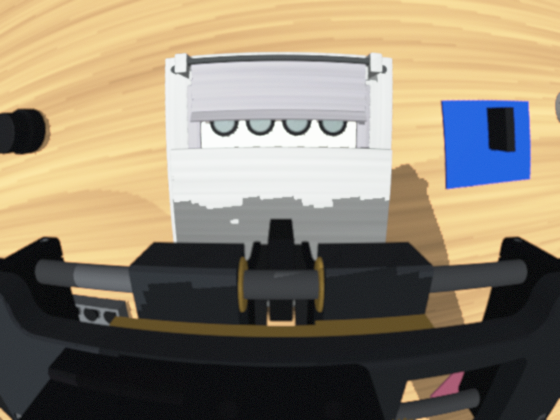

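move_arm([
  [0,-0.002,0.03,-0.002],
  [0,-0.002,0.06,-0.002],
  [0,-0.002,0.08,-0.002],
  [0,-0.002,0.088,-0.002],
  [0,-0.002,0.093,-0.002],
  [0,-0.002,0.096,-0.002],
  [0,-0.002,0.097,-0.002],
  [0,-0.002,0.097,-0.002],
])

```text
time: 14.0
ee_pos: [0.588, 0.0498, 0.0433]
eef_rot: [0.998, -0.06, 0.001, 0.0]
ft_force: [-0.1, -0.7, -1.0]
width: 0.0119
```

```bash
python3 snap.py wrist w8; python3 -c "
from h import *
from bench import read_state
print(S(read_state()['ee_pos']))
plan(W(6.5,0,42),A)"; python3 snap.py scene s8;
```

```text
14.0 [0.58801532 0.04980442 0.04325661] [-0.06 -0.66 -0.96] 0.01191952311439195 0.0013880770416944074
[-39.4   2.3  43.3]
t 14.05 pos [0.588  0.0498 0.0433] yaw -0.1193 F [ 0.6  0.2 -1.5] w 0.0118 tilt [ 1.1e-03 -1.0e-04 -1.0e+00]
shift [0.0459 0.0024 0.0013] roll 0.0019 rows>= 0.9195091038433091
14.05 [0.58801207 0.04984025 0.04325141] [ 0.55  0.17 -1.54] 0.011784772947443338 0.0017250764001501533
```

View pics/w8.png

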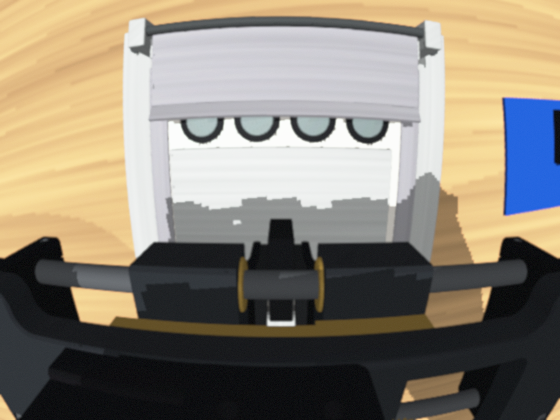

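```bash
python3 - <<'E'
import cv2
p=cv2.imread("pics/w8.png")[95:250,140:420]; cv2.imwrite("pics/w8z.png",cv2.resize(p,None,fx=2.85,fy=2.85,interpolation=cv2.INTER_CUBIC))
E
```

```text
(no output)
```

View pics/w8z.png

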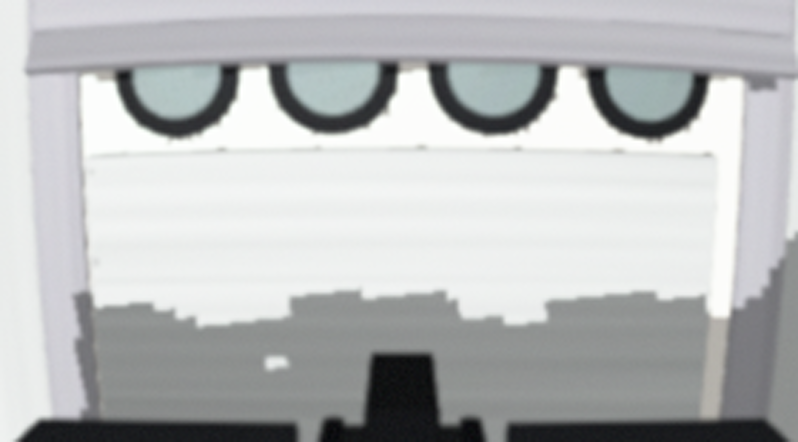

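```bash
python3 - <<'E'
from h import *
c=np.load("pics/w8.npz")
z=lambda u,v:(140+(u+.5)/2.85-.5,95+(v+.5)/2.85-.5)
for n,q,h in [("eL",(88,156),.0365),("eR",(714,154),.0365),("cL",(81,80),.03),("cR",(743,80),.03),("flapL",(30,71),.0450),("flapR",(796,74),.045)]:
  print(n,S(onz(c,*z(*q),h,True)))
E
```

```text
eL [20.9 61.4 36.5]
eR [ 21.6 -56.5  36.5]
cL [35.6 64.6 30. ]
cR [ 36.1 -64.4  30. ]
flapL [37.5 69.3 45. ]
flapR [ 37.6 -69.2  45. ]
```

move_arm([
  [0,0.0024,0,0.004],
  [0.0,0.0024,0.001,0.004],
  [0,0.0024,0.001,0.004],
  [0,0.0024,0.001,0.004],
])

```text
time: 14.5
ee_pos: [0.5872, 0.0475, 0.0415]
eef_rot: [0.998, -0.062, -0.0, 0.0]
ft_force: [0.6, 0.7, -1.7]
width: 0.0116
```

```bash
python3 snap.py wrist w9; python3 - <<'E'
from h import *
import cv2
from bench import read_state
print(S(read_state()['ee_pos']))
plan(W(6.5,0,42),A)
p=cv2.imread("pics/w9.png")[95:250,140:420]; cv2.imwrite("pics/w9z.png",cv2.resize(p,None,fx=2.85,fy=2.85,interpolation=cv2.INTER_CUBIC))
E
```

```text
14.5 [0.5872283  0.04745666 0.04150321] [ 0.56  0.66 -1.73] 0.011552057764768288 0.004079598995959497
[-39.8  -0.1  41.5]
t 14.55 pos [0.5873 0.0475 0.0415] yaw -0.1231 F [-0.4  0.1 -1.4] w 0.012 tilt [ 0. -0. -1.]
shift [ 0.0463 -0.0002 -0.0005] roll -0.0019 rows>= 0.9267840077360324
```

View pics/w9z.png

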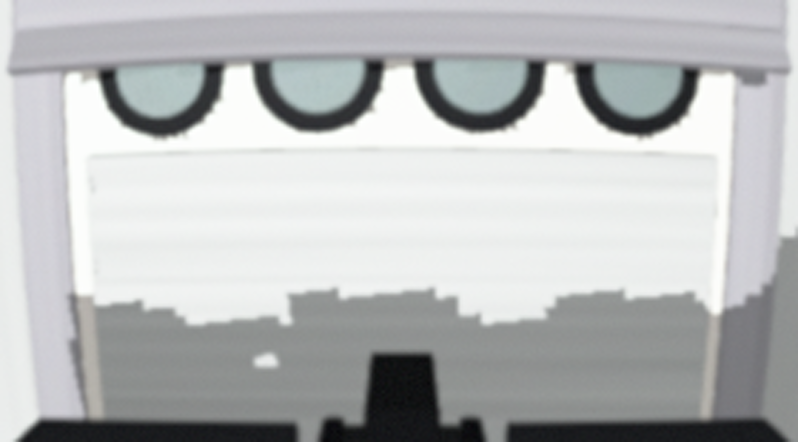

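move_arm([
  [0.004,0,0,0],
  [0.008,0,0,0],
  [0.013,0,0,0],
  [0.018,0,0,0],
  [0.023,0,0,0],
  [0.028,0,0,0],
  [0.033,0,0,0],
  [0.038,0,0,0],
  [0.042,0,0,0],
  [0.044,0,0,0],
  [0.044,0,0,0],
  [0.044,0,0,0],
])

```text
time: 15.75
ee_pos: [0.6308, 0.0421, 0.0415]
eef_rot: [0.998, -0.062, -0.0, 0.0]
ft_force: [0.0, 0.2, -1.6]
width: 0.0114
```

```bash
python3 snap.py wrist w10; python3 - <<'E'
from h import *
from bench import read_state
print(S(read_state()['ee_pos']))
plan(W(7,0,41),A)
E
```

```text
15.75 [0.63080544 0.04209322 0.04147369] [ 0.04  0.2  -1.63] 0.011399183755952457 0.0028238024180717567
[ 4.  -0.2 41.5]
t 15.8 pos [0.6308 0.0421 0.0415] yaw -0.1231 F [-0.4  0.7 -2. ] w 0.0119 tilt [-1.e-04 -1.e-04 -1.e+00]
shift [ 0.003  -0.0002  0.0005] roll -0.0019 rows>= 0.06103540389348513
```

View pics/w10.png

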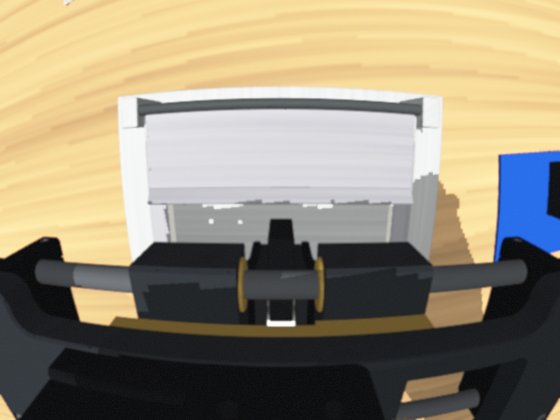

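move_arm([
  [0.0015,0,0,-0.002],
  [0.003,0,0,-0.002],
  [0.003,0,0.0005,-0.002],
  [0.003,0,0.001,-0.002],
  [0.003,0,0.001,-0.002],
])

```text
time: 16.3
ee_pos: [0.6341, 0.0416, 0.0409]
eef_rot: [0.998, -0.061, 0.0, 0.0]
ft_force: [-0.0, -0.2, 2.0]
width: 0.0115
```

move_arm([
  [0,0,0.0005,0],
  [0,0,0.001,0],
  [0,0,0.001,0],
])

```text
time: 16.6
ee_pos: [0.6341, 0.0417, 0.0408]
eef_rot: [0.998, -0.061, 0.0, 0.0]
ft_force: [-5.0, -0.7, 11.7]
width: 0.0118
```

move_arm([
  [0,0,-0.0003,0],
  [0,0,-0.0003,0],
  [0,0,-0.0003,0],
  [0,0,-0.0003,0],
])

```text
time: 17.0
ee_pos: [0.6341, 0.0417, 0.0408]
eef_rot: [0.998, -0.061, 0.0, 0.0]
ft_force: [-5.0, -1.5, 8.5]
width: 0.0119
```

```bash
python3 snap.py wrist w11; python3 snap.py scene s11; python3 snap.py top t11; python3 - <<'E'
from h import *
import cv2
from bench import read_state
print(S(read_state()['ee_pos']))
plan(W(7,0,41),A)
p=cv2.imread("pics/s11.png")[170:290,240:380]; a=cv2.resize(p,None,fx=4.5,fy=4.5,interpolation=cv2.INTER_CUBIC);cv2.imwrite("pics/s11z.png",a)
p=cv2.imread("pics/w11.png")[80:250,110:450]; a=cv2.resize(p,None,fx=2.3,fy=2.3,interpolation=cv2.INTER_CUBIC);cv2.imwrite("pics/w11z.png",a)
E
```

```text
17.0 [0.63410113 0.04166197 0.04080367] [-4.98 -1.5   8.45] 0.011931122126298882 0.0015436558337073051
17.05 [0.634096   0.04161094 0.04078908] [-4.47 -1.67  8.57] 0.011895432407314697 0.002240643626351413
17.1 [0.63410151 0.04160604 0.0408076 ] [-3.95 -1.5   9.32] 0.011815589353869532 0.0017520985585722875
[ 7.4 -0.3 40.8]
t 17.15 pos [0.6341 0.0416 0.0408] yaw -0.1213 F [-4.5 -1.2  8.8] w 0.0121 tilt [ 6.e-04 -4.e-04 -1.e+00]
shift [-0.0004 -0.0003 -0.0002] roll -0.0001 rows>= 0.009614603815290588
```

View pics/s11z.png

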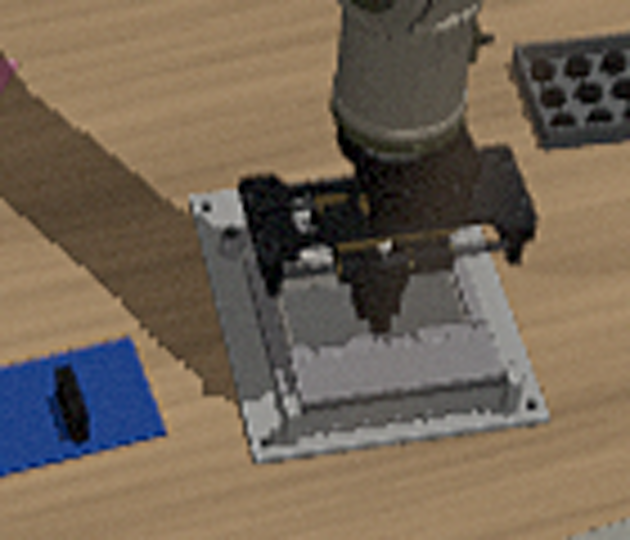

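View pics/w11z.png

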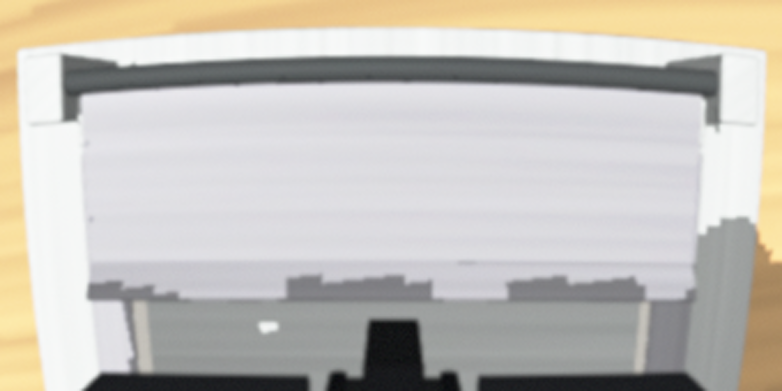

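```bash
python3 - <<'E'
from h import *
c=np.load("pics/w11.npz")
z=lambda u,v:(110+(u+.5)/2.3-.5,80+(v+.5)/2.3-.5)
for n,q,h in [("flapL",(88,299),.045),("flapM",(390,301),.045),("flapR",(690,301),.045),("sL",(150,340),.034),("sR",(638,340),.034),("cL",(133,340),.03),("cR",(650,340),.03)]:
  print(n,S(onz(c,*z(*q),h,True)))
d=c["d"];K=c["K"]
for q in [(88+20,295),(390,240),(500,150),(400,110),(250,345)]:
  u,v=z(*q);dd=d[int(round(v)),int(round(u))]
  o,r=ray(c,u,v,True); cz=(np.array(c["R"])@r)[2]; print(q,dd,S(o+r/cz*dd))
E
```

```text
flapL [37.2 70.1 45. ]
flapM [36.7  0.3 45. ]
flapR [ 36.7 -68.7  45. ]
sL [23.9 59.3 34. ]
sR [ 23.9 -60.5  34. ]
cL [22.6 65.4 30. ]
cR [ 22.6 -65.2  30. ]
(108, 295) 0.16120727 [38.5 64.3 46.4]
(390, 240) 0.16342239 [49.5  0.3 41.3]
(500, 150) 0.15741904 [ 69.5 -23.3  42.2]
(400, 110) 0.15665378 [77.9 -1.8 40.7]
(250, 345) 0.17720707 [22.9 34.  34.1]
```

View pics/t11.png

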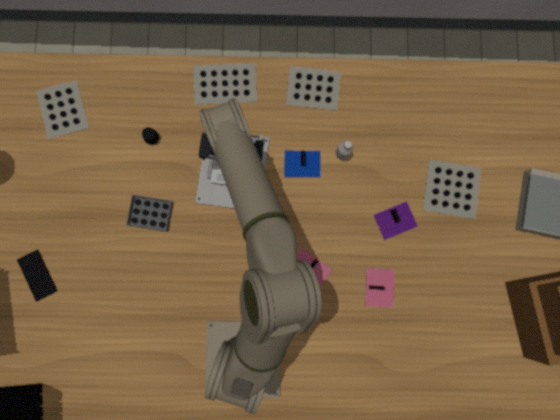

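View pics/s11.png

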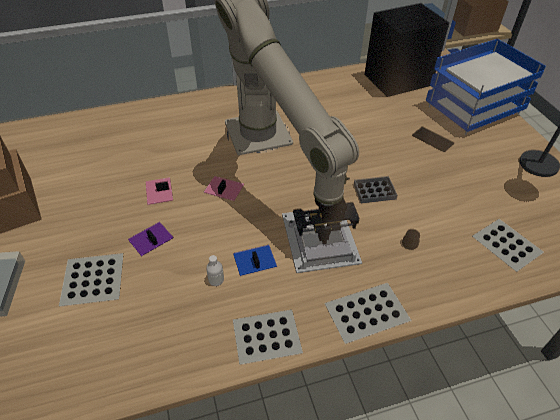

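```bash
python3 -c "
from bench import r,read_state
s=read_state();print(s['time'],s['ft_force'],s['width']);print(r.close_job())"
```

```text
17.15 [-4.54399545 -1.20872347  8.82482793] 0.012117758620449455
the job is handed in; nothing more can be done
None
```

The job is handed in at 17.2 s of the 64 s allowed, and every check I could make at the end agreed with the task.

- **Carrier:** I pushed it to its end stop, where the push force rose to about 14 N. Its near face then measured at station x of about -80.
- **Latch:** I swung it shut by its post and pressed it lightly against the stop. A wrist picture afterwards put the post at (-89, -20), which is the closed position.
- **Strip:** It is held by its rib, centred within about 0.6 mm and square. Its top is at z 34, so it lies flat on the carrier. From the tool position its far edge is at x of about 67, against the 60 to 72 asked.
- **Flap:** The pictures show it still lying flat, with its front edge at x 37, z 45.
- **Press:** The wrist reads 8.8 N upward. Adding the strip's weight, that is about 10.4 N on the carrier.

**Not fully checked:** In the last pictures the gripper hid the latch, so I could not see it again after tucking the strip; nothing went near it after it was closed. A sideways force of about 4.5 N also remains. I take it to be friction, since the edge is about 5 mm short of the rear stop.

The bystander objects looked unmoved in the final top and scene pictures.

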